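# Weigh the grease tin on the hand-held balance

## Task

Weigh the blue-lidded grease tin: stand it in the blue ring on the weighing tray, let go of it, then take the tray by the red bar handle of its spring gauge and draw it up until the whole weight hangs on the gauge and the tray is roughly 12 cm clear of the bench. Finish while holding it there, level and steady, with the tin still standing in the ring; leave the other things on the bench where they are.

Things in the scene. Friction and masses are not known exactly. Their poses are not given: they have to be found in the camera images.
- tin: Grease tin: short round tin with white side and blue lid, 62 mm diameter, 34 mm high, 0.09 to 0.23 kg (the fill is unknown). Origin: centre of its underside; z up. It stands loose on the bench, starting to the left of the tray.
- tray: Loose weighing tray: aluminium plate 270 x 116 x 6 mm, edge rim 10 mm high, 0.43 kg in all. Origin: centre of its underside; x along its length to the blue ring (centre x = +92 mm), y across, z up. White gauge tube at its centre, 27 mm diameter, top 80 mm above the underside; dark steel counterpoise 40 x 70 mm, 22 mm high, at x = -92 mm.
- tray_ring (a point): Centre of the blue locating ring, on the tray's floor (6 mm above the tray's underside): inner diameter 76 mm, outer 86 mm, its rim 6 mm above that floor. The tin stands inside it on the floor. Axes as the tray's.
- gauge_grip (a point): Centre of the red bar handle on top of the gauge rod: the bar is 20 mm wide along the tray's x, 100 mm long along the tray's y and 24 mm high; 104 mm above the tray's underside when the gauge is at rest. Grip it across its 20 mm width, fingers closing along the tray's x. Axes as the tray's.
- gauge (a joint): How far the gauge rod with the red handle is drawn up out of the tube, m: 0 at rest, stop at 0.060. A spring pulls it back, 120 N per m, lightly damped. The hanging tray reads about 0.028 empty, 0.035 to 0.047 with the tin. The rod has a line every 10 mm, the third green and thicker.
- white_knob: Bystander: white tapered knob, 37 mm wide, 46 mm high. Origin under its centre.
- red_tape: Bystander: small red roll of seal tape lying flat, 48 mm diameter, 14 mm high. Origin under its centre.
- bush_a: Bystander: beige pipe bush, 31 mm diameter, 30 mm high. Origin under its centre.
- cap_a: Bystander: white snap cap, 42 mm diameter, 10 mm high. Origin under its centre.
- valve: Bystander: white angle valve, about 106 x 116 x 46 mm, at the left front of the bench. Origin under its centre.
There are look-alikes about, which are no part of the job. Several things look just like the tin: the one meant starts farthest to the robot's left.

How it is judged:
On the way:
1. the tin stands in the ring, let go, with the tray standing on the bench (horizontal distance between tin and tray_ring below 0.012 m and z of tin in the frame of tray_ring between -0.004 and 0.004 m and angle between the z axis of tin and the z axis of tray, either way round below 0.07 rad and angle between tin's own z axis and vertical below 0.15 rad and contact force between the fingers and tin below 0.2 N and height (world z) of tray below 0.006 m and linear speed of tin below 0.02 m/s), for 0.2 s.
At the end, for the whole second after the job is handed in: Held by the gauge handle, tray underside 8 to 17 cm above the bench, tilt under 5 degrees, slower than 2 cm/s and 0.15 rad/s; gauge reads 31 to 55 mm; the tin, untouched, stands within 12 mm of the ring's centre, 4 mm of its floor and 4 degrees of square to the tray (horizontal distance between tin and tray_ring below 0.012 m and z of tin in the frame of tray_ring between -0.004 and 0.004 m and angle between the z axis of tin and the z axis of tray, either way round below 0.07 rad and angle between tin's own z axis and vertical below 0.15 rad and contact force between the fingers and tin below 0.2 N and height (world z) of tray between 0.08 and 0.17 m and angle between tray's own z axis and vertical below 0.087 rad and linear speed of tray below 0.02 m/s and angular speed of tray below 0.15 rad/s and value of joint gauge between 0.031 and 0.055 m and contact force between the fingers and tray above 2 N); the arm keeps its last pose, push and grip.
It fails at once if the tray is tipped by more than about 17 degrees (angle between tray's own z axis and vertical above 0.3 rad).
It fails at once if the tin is tipped by more than about 30 degrees (angle between tin's own z axis and vertical above 0.52 rad).
It fails at once if another thing on the bench is shifted by more than 3 cm (distance of any of white_knob, red_tape, bush_a, cap_a, valve from where it was at the start of the episode above 0.03 m).
It also fails if it takes over 51 s, if anything falls off the work surface, if the arm or the gripper's body presses on something with over 40 N, if the wrist force passes 120 N, or if a joint passes its speed limit or range.

## Robot

A 6-joint arm with a two-finger parallel gripper is mounted at the origin on a cart in front of the work surface, level with it; the furniture and walls round the work are solid. World frame = base frame: x ahead of the robot, y to its left, z up, the work surface at z = 0. Lengths are in m, angles in rad, forces in N, time in s.
With the tool pointing down it reaches from about 0.4 to 0.825 m from the base axis. Payload 7 kg.
Tool frame: the origin (TCP) lies at the very end of the fingers, on their centre line; the grasp point (between the pads) lies 19 mm behind it (bot.tcp_to_grasp is the distance from the TCP to the grasp point, in m); z points along the fingers, y is the line along which they close (so a half turn about z gives the same grasp; the last joint's range is limited). The gripper opens to 85 mm and grips with 20 to 120 N. Pads are 22 mm wide; open, the fingers measure 114 mm over their backs; the gripper's body (76 mm by 85 mm) begins 54 mm behind the grasp point. The pads swing forward as they close: fully open they stand 13 mm farther back than shut.
Start: joints at [1.413, 0.359, 0.012, 0, -1.224, -0.288], TCP at [0.291, 0.609, 0.231] pointing down, gripper open.
Joint ranges: [-3.07, 3.07], [-1.43, 2.12], [-1.02, 1.25], [-3.03, 1.67], [-3.05, -0], [-3.03, 3.03]. Speed limits (rad/s): [2.39, 2.39, 3.01, 3.14, 3.14, 3.14].

## Interface

Orientations are given as a unit quaternion [x, y, z, w].
In Python, from rig import bot gives the robot as it stands.
- The arm moves only by the tool servo_tool, never from a script. Its arguments are lists of equal length, an entry for each row: "angular": the turn, a rotation vector about the tool's x, y, z in degrees, a list of three; "offset": the shift along the tool's x, y, z in m, a list of three; "fingers": the opening, from -1 (shut) to 1 (fully open). A call has 1 to 12 rows; each row is the pose to reach, as a shift and turn from the pose commanded when the call began, along the tool's axes at that moment; what a row does not reach only later rows make up. A row lasts 1/10 s, in which the tool goes at most 50 mm and 8.59 degrees, less where a joint would pass 70% of its speed; a pose out of reach is approached as far as the arm can. A call with a gripper value outside its range is refused whole. The fingers move at their own pace and stop on an object; the grip force is fixed at half the most. Time passes only in rows, so rows that repeat a pose let the fingers close. It gives the time, the measured TCP pose, the force, the opening and the grip force at its end, in the units of the state.
- bot.get_obs(): the state, without advancing time (a new reading comes with each control period).
- bot.camera(name): name is "side" or "top" or "wrist"; returns a dict with "img" (420x560x3 uint8, blue, green, red), "range_z" (420x560 float32, m along the optical axis (not along the pixel's ray), 0 where there is no reading), "camera_matrix" (3x3 intrinsics, pixels), "k1" (the pictures are not rectified: a ray, as slopes to the right and down, at radius r is drawn at 1 + k1 r^2 times it, then the intrinsics apply), "rvec" (rotation vector, rad) and "tvec" (3), from world to camera coordinates, as OpenCV has them. Camera axes: x right, y down, z forward; pixel columns grow to the right and rows downward; lengths in m; the calibration is good to about 2 mm. A picture is of the moment at which its call begins.
- bot.sign_off(): hands the job in; it is judged then, once.
Trained networks look in the newest picture that a camera, given by its name, has taken for a name from the list of things; names that differ only in an ending like _2 or _b are one class to them, and where a whole thing is asked for, a point or a joint stands for the part that bears it (a point fixed in the world has none). Each returns a list of dicts, best first, with "p" (0 to 1); they miss things now and then, are a little off and sometimes report something else, mostly with a low value. They report only what shows in the picture. A call takes as long as a camera call. They do not tell look-alikes from the thing itself.
- bot.recognise(name, camera): "location" ([column, row] in pixels, amid what is visible of it).
The state is a dict: "time": time; "joints": joint angles; "qd": joint speeds; "joint_torque": joint torques, N m; "tool_pos": TCP position; "ee_rot": TCP orientation; "contact_force": force on the tool from outside, world axes, zero at the start; "moment": the same for the moment, N m; "grip_width": opening from 0.0 (shut) to 1.0 (fully open); "grip_force": force on a finger pad.
Only numpy, scipy, OpenCV 4.12 (cv2) and the standard library are available. Lean on these libraries where they do the work, as an engineer would, in place of code of your own. Each camera call takes 0.05 s, during which the arm holds its last target. There are 200 camera calls.

## Working session

There is one attempt and no reset: what is moved stays moved. The work goes in short steps, Python scripts to look and compute and a tool call to move; the robot and the scene stay as the last step left them, time stands still between calls to the robot, and variables do not carry over. Pictures are saved under pics/ and viewed, at most 10 in all, crops included, and the job is handed in when it is done.

Besides the shell and the picture viewer there is one more tool, called as a command line: name --argument value ..., lists and objects as JSON in quotes. servo_tool: Moves the arm, as the interface text tells. Its arguments: {"type":"object","properties":{"angular":{"type":"array"},"offset":{"type":"array"},"fingers":{"type":"array"}},"required":["angular","offset","fingers"]}

```bash
mkdir -p pics
cat > h.py <<'E'
import numpy as np, cv2
from rig import bot
from scipy.spatial.transform import Rotation as R
def pose(c):
    return cv2.Rodrigues(np.array(c["rvec"],float))[0], np.array(c["tvec"],float).ravel()
def slopes(c,px):
    K=np.array(c["camera_matrix"]); d=np.array([c["k1"],0,0,0.])
    return cv2.undistortPoints(np.array(px,float).reshape(-1,1,2),K,d)[:,0]
def ray(c,px):
    Rm,t=pose(c); s=slopes(c,px); return -Rm.T@t, (np.c_[s,np.ones(len(s))])@Rm
def at_z(c,px,z):
    o,d=ray(c,px); return o+d*((z-o[2])/d[:,2])[:,None]
def cloud(c):
    Rm,t=pose(c); h,w=c["range_z"].shape
    u,v=np.meshgrid(np.arange(w),np.arange(h)); s=slopes(c,np.c_[u.ravel(),v.ravel()])
    z=c["range_z"].ravel(); P=(np.c_[s,np.ones(len(s))]*z[:,None]-t)@Rm
    P[z==0]=np.nan; return P.reshape(h,w,3)
def proj(c,P):
    return cv2.projectPoints(np.array(P,float).reshape(-1,3),np.array(c["rvec"],float),np.array(c["tvec"],float),np.array(c["camera_matrix"]),np.array([c["k1"],0,0,0.]))[0][:,0]
E
python3 - <<'E'
from h import *
C={n:bot.camera(n) for n in("top","side","wrist")}
for n in C:
    P=cloud(C[n])
    for k in("tin","tray","tray_ring","gauge_grip","valve"):
        for r in bot.recognise(k,n):
            if r["p"]>.2:
                l=[int(round(x)) for x in r["location"]]; print(n,k,round(r["p"],2),l,P[l[1],l[0]].round(3))
im=np.hstack([C["top"]["img"],C["side"]["img"]]); cv2.imwrite("pics/a.png",C["top"]["img"]);cv2.imwrite("pics/b.png",C["side"]["img"])
o=bot.get_obs();print(o["tool_pos"],o["ee_rot"],R.from_quat(o["ee_rot"]).as_matrix().round(3),o["time"],bot.tcp_to_grasp)
E
```

```text
top tin 0.93 [303, 148] [0.671 0.008 0.034]
top tin 0.83 [207, 242] [0.417 0.28  0.03 ]
top tin 0.76 [245, 156] [0.654 0.171 0.031]
top tray 0.81 [278, 211] [0.489 0.082 0.116]
top tray 0.74 [171, 213] [0.502 0.385 0.007]
top tray_ring 0.75 [279, 207] [0.499 0.079 0.116]
top gauge_grip 0.58 [275, 208] [0.496 0.09  0.12 ]
top gauge_grip 0.29 [159, 264] [0.36  0.41  0.044]
top valve 0.62 [158, 264] [0.36  0.413 0.044]
side tin 0.91 [346, 235] [ 0.647 -0.013  0.029]
side tin 0.82 [218, 216] [0.407 0.257 0.031]
side tray 0.7 [283, 242] [0.504 0.07  0.01 ]
side tray_ring 0.86 [279, 242] [0.496 0.077 0.009]
side gauge_grip 0.8 [278, 209] [0.49  0.077 0.107]
side valve 0.91 [182, 203] [0.351 0.388 0.033]
wrist tray_ring 0.22 [416, 44] [0.368 0.42  0.04 ]
wrist valve 0.71 [418, 44] [0.367 0.419 0.041]
[0.29102009 0.60900429 0.23130576] [ 9.75265300e-01 -2.21037540e-01 -1.42505535e-05  6.45006661e-06] [[ 0.902 -0.431 -0.   ]
 [-0.431 -0.902 -0.   ]
 [-0.     0.    -1.   ]] 0.9 0.0187
```

View pics/a.png

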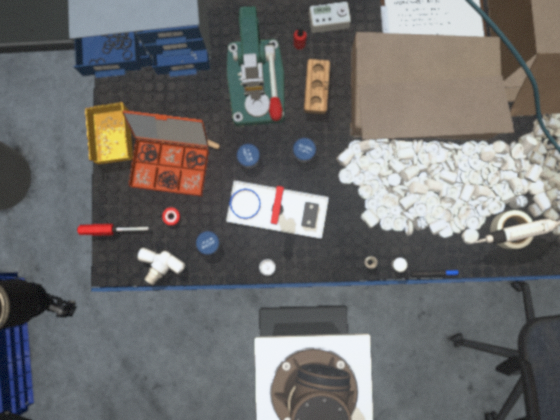

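View pics/b.png

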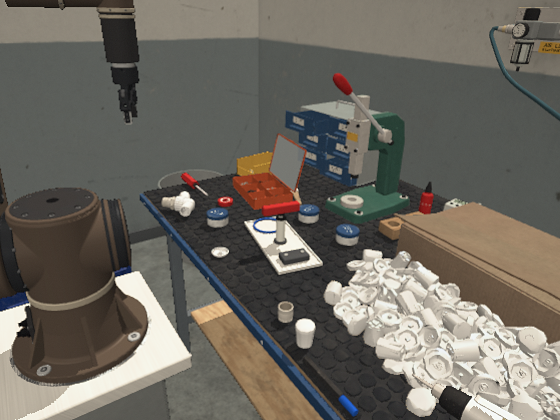

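The top view shows the three blue-lidded tins at (207,242), (248,156) and (304,148). The one at (207,242) is the leftmost. The tray's ring is at (245,204), its red handle at (278,205) and its counterpoise at (311,215). The side view agrees.

```bash
cat >> h.py <<'E'
def centres(c,lo,hi,near=None,rad=.15,zr=(-.02,.2)):
    "blobs of a hsv colour: pixel centroid, enclosing circle, cloud median"
    hsv=cv2.cvtColor(cv2.GaussianBlur(c["img"],(3,3),0),cv2.COLOR_BGR2HSV); m=cv2.inRange(hsv,lo,hi); P=cloud(c); out=[]
    n,L,S,Ce=cv2.connectedComponentsWithStats(m)
    for i in range(1,n):
        if S[i,4]<25: continue
        q=np.nanmedian(P[L==i],0)
        if near is not None and np.hypot(*(q[:2]-near))>rad: continue
        out.append((S[i].tolist(),Ce[i].round(1),q.round(3),(L==i)))
    return out
BLUE=((100,90,40),(125,255,255));
E
python3 - <<'E'
from h import *
c=bot.camera("wrist"); Rm,t=pose(c); o=bot.get_obs(); T=R.from_quat(o["ee_rot"]).as_matrix()
print("cam in tool",(T.T@(-Rm.T@t-o["tool_pos"])).round(3),"axes in tool\n",(T.T@Rm.T).round(3),c["camera_matrix"],c["k1"])
c=bot.camera("top"); 
for near in([.417,.28],[.52,.16]):
    for s,ce,q,m in centres(c,*BLUE,near,.06): print("blue",s,ce,q,at_z(c,[ce],.034)[0].round(4), at_z(c,[ce],.012)[0].round(4))
for lo,hi in(((0,120,80),(8,255,255)),((172,120,80),(180,255,255))):
    for s,ce,q,m in centres(c,lo,hi,[.5,.08],.06): print("red",s,ce,q,at_z(c,[ce],.116)[0].round(4))
P=cloud(c); m=(np.hypot(P[...,0]-.5,P[...,1]-.08)<.18)&(c["img"].min(2)>150)
r=cv2.minAreaRect(np.argwhere(m)[:,::-1].astype(np.float32)); b=cv2.boxPoints(r); print(at_z(c,b,.01).round(4),m.sum())
E
```

```text
cam in tool [ 0.075  0.    -0.143] axes in tool
 [[ 0.002 -0.958 -0.287]
 [ 1.     0.002  0.   ]
 [ 0.    -0.287  0.958]] [[296.99662561   0.         281.48870521]
 [  0.         296.99662561 209.29409596]
 [  0.           0.           1.        ]] -0.024566290436992218
blue [196, 232, 23, 22, 320] [206.9 242.5] [0.416 0.28  0.033] [0.4152 0.2799 0.034 ] [0.416  0.2832 0.012 ]
red [272, 186, 12, 37, 209] [276.9 204. ] [0.505 0.084 0.115] [0.507  0.0844 0.116 ]
[[ 0.3518  0.2539  0.01  ]
 [ 0.5908  0.2081  0.01  ]
 [ 0.5359 -0.06    0.01  ]
 [ 0.2988 -0.0102  0.01  ]] 3603
```

servo_tool --angular '[[0, 0, -8], [0, 0, -16], [0, 0, -16], [0, 0, -16], [0, 0, -16], [0, 0, -16], [0, 0, -16], [0, 0, -16], [0, 0, -16], [0, 0, -16], [0, 0, -16], [0, 0, -16]]' --offset '[[0.035, 0.031, 0], [0.07, 0.063, 0], [0.105, 0.095, 0], [0.14, 0.127, 0], [0.175, 0.159, 0.01], [0.21, 0.19, 0.01], [0.245, 0.222, 0.01], [0.28, 0.254, 0.01], [0.31, 0.282, 0.01], [0.31, 0.282, 0.01], [0.31, 0.282, 0.01], [0.31, 0.282, 0.01]]' --fingers '[1, 1, 1, 1, 1, 1, 1, 1, 1, 1, 1, 1]'

```text
time: 2.2
tool_pos: [0.4491, 0.2215, 0.2215]
ee_rot: [0.997, -0.083, 0.0, -0.0]
contact_force: [0.3, 1.1, -0.5]
grip_width: 0.998
grip_force: 0.0
```

```bash
cat > look.py <<'E'
from h import *
import sys
c=bot.camera("wrist"); cv2.imwrite(sys.argv[1],c["img"])
o=bot.get_obs(); print(o["time"],np.round(o["tool_pos"],4),R.from_quat(o["ee_rot"]).as_matrix().round(3).tolist(),o["grip_width"])
for s,ce,q,m in centres(c,*BLUE,[.47,.2],.2):
    h=at_z(c,np.argwhere(m)[:,::-1],q[2]); (x,y),r=cv2.minEnclosingCircle(h[:,:2].astype(np.float32)); print("blue",s,ce,q,"circle",round(x,4),round(y,4),round(r,4))
for lo,hi in(((0,120,80),(8,255,255)),((172,120,80),(180,255,255))):
    for s,ce,q,m in centres(c,lo,hi,[.5,.08],.08):
        h=at_z(c,np.argwhere(m)[:,::-1],q[2]); b=cv2.boxPoints(cv2.minAreaRect(h[:,:2].astype(np.float32))); print("red",s,ce,q,b.round(4).tolist())
for k in("tin","tray_ring","gauge_grip"):
    for r in bot.recognise(k,"wrist"):
        if r["p"]>.3: l=np.round(r["location"]).astype(int); print(k,round(r["p"],2),l,cloud(c)[l[1],l[0]].round(3))
E
python3 look.py pics/w1.png
```

```text
2.25 [0.449  0.2217 0.2214] [[0.986, -0.165, 0.0], [-0.165, -0.986, 0.0], [0.0, -0.0, -1.0]] 0.9990447097249721
blue [287, 0, 33, 6, 144] [302.9   2. ] [0.629 0.17  0.032] circle 0.6315 0.1694 0.0157
blue [270, 73, 78, 79, 999] [308.8 111.3] [0.529 0.176 0.012] circle 0.5255 0.1774 0.044
blue [210, 197, 54, 52, 1991] [236.1 222.1] [0.419 0.28  0.034] circle 0.4173 0.2803 0.0325
blue [191, 276, 179, 32, 1296] [281.4 291.5] [ 0.293  0.246 -0.005] circle 0.2935 0.2513 0.1293
red [405, 48, 52, 130, 3995] [429.8 110.8] [0.512 0.089 0.116] [[0.4562000036239624, 0.08780000358819962], [0.5536999702453613, 0.06729999929666519], [0.5593000054359436, 0.09380000084638596], [0.4618000090122223, 0.1143999993801117]]
tin 0.95 [237 219] [0.422 0.278 0.035]
tin 0.72 [304   5] [0.629 0.168 0.026]
tray_ring 0.81 [390 114] [0.511 0.098 0.046]
gauge_grip 0.97 [432 110] [0.512 0.089 0.117]
```

View pics/w1.png

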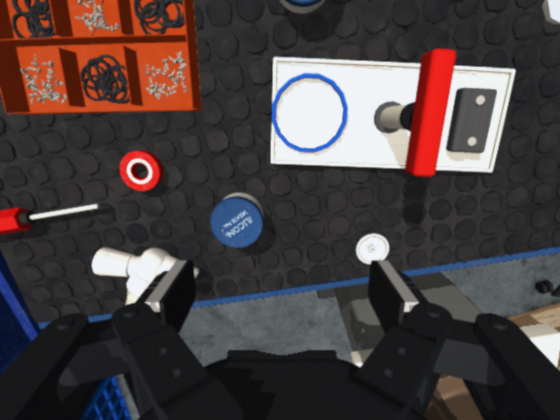

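The wrist view shows the tin at (236,221), the ring at (309,112), the red bar at (431,111), and the valve tip clear of the fingers' path. Next I descend over the tin.

servo_tool --angular '[[0, 0, 2.5], [0, 0, 2.5], [0, 0, 2.5], [0, 0, 2.5], [0, 0, 2.5], [0, 0, 2.5], [0, 0, 2.5], [0, 0, 2.5], [0, 0, 2.5], [0, 0, 2.5]]' --offset '[[-0.02, -0.026, 0.02], [-0.041, -0.0526, 0.04], [-0.041, -0.0526, 0.08], [-0.041, -0.0526, 0.12], [-0.041, -0.0526, 0.14], [-0.041, -0.0526, 0.14], [-0.041, -0.0526, 0.14], [-0.041, -0.0526, 0.14], [-0.041, -0.0526, 0.14], [-0.041, -0.0526, 0.14]]' --fingers '[1, 1, 1, 1, 1, 1, 1, 1, 1, 1]'

```text
time: 3.4
tool_pos: [0.4179, 0.2801, 0.0824]
ee_rot: [0.994, -0.105, 0.001, -0.001]
contact_force: [0.1, -0.5, -1.0]
grip_width: 1.0
grip_force: 0.0
```

```bash
python3 look.py pics/w2.png
```

```text
3.45 [0.4178 0.2799 0.0822] [[0.978, -0.209, 0.001], [-0.209, -0.978, 0.001], [0.001, -0.002, -1.0]] 0.9968905657369138
blue [336, 0, 134, 108, 2309] [404.4  59.6] [0.51  0.177 0.012] circle 0.5248 0.1769 0.0436
blue [235, 189, 91, 87, 5500] [279.9 231.9] [0.419 0.28  0.034] circle 0.4175 0.2807 0.032
blue [235, 323, 149, 30, 1205] [313.3 338.8] [ 0.293  0.275 -0.005] circle 0.2938 0.2804 0.0702
tin 0.61 [279 229] [0.421 0.281 0.034]
tray_ring 0.92 [448  66] [0.503 0.146 0.007]
```

servo_tool --angular '[[0, 0, 0], [0, 0, 0], [0, 0, 0], [0, 0, 0], [0, 0, 0], [0, 0, 0], [0, 0, 0], [0, 0, 0], [0, 0, 0], [0, 0, 0], [0, 0, 0], [0, 0, 0]]' --offset '[[0, -0.001, 0.03], [0, -0.001, 0.055], [0, -0.001, 0.07], [0, -0.001, 0.078], [0, -0.001, 0.078], [0, -0.001, 0.078], [0, -0.001, 0.078], [0, -0.001, 0.078], [0, -0.001, 0.078], [0, -0.001, 0.078], [0, -0.001, 0.078], [0, -0.001, 0.078]]' --fingers '[1, 1, 1, 1, 1, 0.4, 0, 0, 0, 0, 0, 0]'

```text
time: 4.8
tool_pos: [0.4181, 0.2812, 0.005]
ee_rot: [0.995, -0.105, 0.001, -0.001]
contact_force: [-2.1, 0.4, 8.3]
grip_width: 0.697
grip_force: 62.4
```

Run:
```python
from h import *
a=bot.camera("side"); cv2.imwrite("pics/s3.png",cv2.resize(a["img"][150:270,140:300],(800,600),interpolation=cv2.INTER_CUBIC)); print(bot.get_obs())
```

```text
{'time': 4.85, 'joints': array([ 9.82722679e-01,  3.51787755e-01, -6.29503131e-01,  4.73975669e-04,
       -5.87357187e-01,  3.78035187e-01]), 'qd': array([ 9.12822981e-04, -4.05246822e-04, -2.81544372e-04,  6.56855597e-04,
        1.29070926e-05, -1.21791973e-03]), 'joint_torque': array([-3.38578289e-01, -4.22181129e+01,  1.67577696e+01,  3.74845974e+00,
        9.33272112e-01,  1.28650514e-02]), 'tool_pos': array([0.41813096, 0.28118768, 0.00495673]), 'ee_rot': array([ 9.94510610e-01, -1.04630187e-01,  6.15407895e-04, -8.90126205e-04]), 'contact_force': array([-2.65825285, -0.42332103,  8.54295334]), 'moment': array([-0.53131584,  0.91566151, -0.0057083 ]), 'grip_force': 62.374521153979, 'grip_width': 0.6979792911595932}
```

View pics/s3.png

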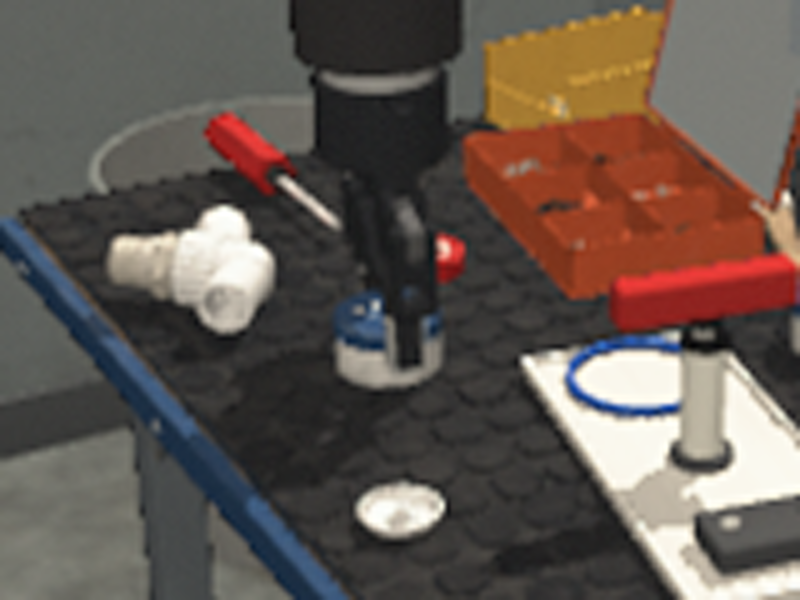

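servo_tool --angular '[[0, 0, 0], [0, 0, 0], [0, 0, 0], [0, 0, 0], [0, 0, 0], [0, 0, 0], [0, 0, 0], [0, 0, 0], [0, 0, 0], [0, 0, 0], [0, 0, 0], [0, 0, 0]]' --offset '[[0, 0, -0.015], [0, 0, -0.035], [0.015, 0.01, -0.05], [0.04, 0.026, -0.05], [0.065, 0.042, -0.05], [0.09, 0.057, -0.05], [0.11, 0.07, -0.05], [0.12, 0.076, -0.05], [0.1264, 0.0793, -0.05], [0.1264, 0.0793, -0.05], [0.1264, 0.0793, -0.05], [0.1264, 0.0793, -0.05]]' --fingers '[0, 0, 0, 0, 0, 0, 0, 0, 0, 0, 0, 0]'

```text
time: 6.05
tool_pos: [0.5242, 0.1772, 0.0534]
ee_rot: [0.995, -0.104, -0.0, -0.0]
contact_force: [-0.0, -0.9, -2.2]
grip_width: 0.689
grip_force: 65.0
```

```bash
python3 look.py pics/w4.png
python3 - <<'E'
from h import *
c=bot.camera("top")
for s,ce,q,m in centres(c,*BLUE,[.525,.177],.06): print(s,ce,q,at_z(c,[ce],.085)[0].round(4))
E
```

```text
6.1 [0.5243 0.1773 0.0534] [[0.978, -0.208, -0.0], [-0.208, -0.978, 0.0], [-0.0, -0.0, -1.0]] 0.6942077530651348
blue [184, 0, 130, 65, 5836] [248.7  27.7] [0.643 0.169 0.034] circle 0.6537 0.1655 0.031
blue [214, 172, 137, 184, 14414] [281.4 279.9] [0.53  0.175 0.082] circle 0.5358 0.1744 0.044
blue [277, 310, 10, 7, 58] [281.5 313. ] [0.515 0.178 0.082] circle 0.5158 0.1784 0.0022
red [484, 192, 76, 200, 10789] [529.7 285. ] [0.528 0.09  0.111] [[0.4771000146865845, 0.10360000282526016], [0.4790000021457672, 0.07729999721050262], [0.5629000067710876, 0.08349999785423279], [0.5609999895095825, 0.10970000177621841]]
tin 0.97 [255  27] [0.643 0.165 0.034]
tin 0.85 [281 285] [0.53  0.176 0.083]
tray_ring 0.85 [440 214] [0.516 0.069 0.006]
gauge_grip 0.61 [531 284] [0.53  0.091 0.112]
```

View pics/w4.png

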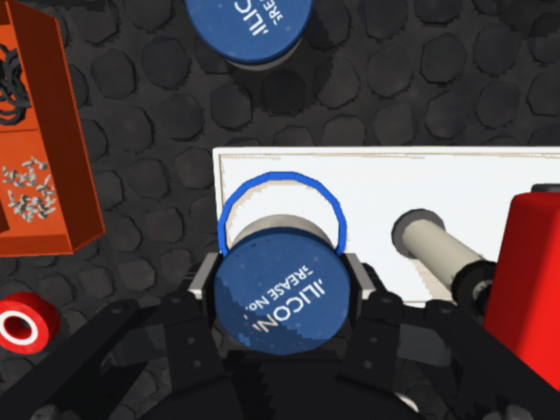

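The tin is held level over the ring, with its lid at (282,290), the ring's arc spanning columns 219 to 347, and its top at row 172. I'll fit both to get the offset.

Run:
```python
from h import *
from scipy.optimize import least_squares
c=bot.camera("wrist")
hsv=cv2.cvtColor(c["img"],cv2.COLOR_BGR2HSV); m=cv2.inRange(hsv,*BLUE)>0; P=cloud(c)
# bench-level ring pixels vs lid pixels by depth
def fit(pts,r0=None):
    f=(lambda p:np.hypot(*(pts-p[:2]).T)-r0)
    return least_squares(f,pts.mean(0),loss="soft_l1",f_scale=.002).x
v,u=np.nonzero(m&(P[...,2]<.025)&(P[...,2]>0)&(np.hypot(P[...,0]-.525,P[...,1]-.177)<.055))
r=at_z(c,np.c_[u,v],.012)[:,:2]; print("ring",fit(r,.0405).round(4),len(r))
mm=(m&(P[...,2]>.07)&(P[...,2]<.1)).astype(np.uint8); z=np.nanmedian(P[mm>0][:,2]); print("lidz",z)
cn=max(cv2.findContours(mm,0,1)[0],key=len)[:,0]; cn=cn[cn[:,1]<300]
l=at_z(c,cn,z)[:,:2]; print("lid",fit(l,.031).round(4))
e=at_z(c,[[213,149],[555,149]],.010); d=e[0]-e[1]; print("yaw",np.degrees(np.arctan2(d[1],d[0])))
print(bot.get_obs()["tool_pos"])
```

```text
ring [0.5256 0.1763] 1754
lidz 0.08201034208814234
lid [0.5256 0.176 ]
yaw 78.30897270856804
[0.52458555 0.17688397 0.05333502]
```

servo_tool --angular '[[0, 0, 0], [0, 0, 0], [0, 0, 0], [0, 0, 0], [0, 0, 0], [0, 0, 0], [0, 0, 0], [0, 0, 0], [0, 0, 0], [0, 0, 0], [0, 0, 0], [0, 0, 0]]' --offset '[[0, 0, 0.015], [0, 0, 0.028], [0, 0, 0.036], [0, 0, 0.04], [0, 0, 0.0425], [0, 0, 0.0425], [0, 0, 0.0425], [0, 0, 0.0425], [0, 0, 0.0425], [0, 0, 0.0425], [0, 0, 0.0425], [0, 0, 0.0425]]' --fingers '[0, 0, 0, 0, 0, 0, 0.5, 0.8, 1, 1, 1, 1]'

```text
time: 7.55
tool_pos: [0.5248, 0.1767, 0.0108]
ee_rot: [0.994, -0.105, 0.0, -0.0]
contact_force: [-0.2, 0.1, -0.0]
grip_width: 0.997
grip_force: 0.0
```

servo_tool --angular '[[0, 0, 0], [0, 0, 0], [0, 0, 0], [0, 0, 0], [0, 0, 0], [0, 0, 0], [0, 0, 0], [0, 0, 0], [0, 0, 0], [0, 0, 0]]' --offset '[[0, 0, 0], [0, 0, -0.01], [0, 0, -0.03], [0, 0, -0.06], [0, 0, -0.1], [0, 0, -0.14], [0, 0, -0.18], [0, 0, -0.2], [0, 0, -0.2], [0, 0, -0.2]]' --fingers '[1, 1, 1, 1, 1, 1, 1, 1, 1, 1]'

```text
time: 8.55
tool_pos: [0.5246, 0.1766, 0.2116]
ee_rot: [0.994, -0.105, 0.0, -0.001]
contact_force: [-0.0, -0.3, -0.5]
grip_width: 0.999
grip_force: 0.0
```

```bash
cat > look2.py <<'E'
from h import *
import sys
from scipy.optimize import least_squares
c=bot.camera("wrist"); cv2.imwrite(sys.argv[1],c["img"])
hsv=cv2.cvtColor(c["img"],cv2.COLOR_BGR2HSV); P=cloud(c)
def fit(pts,r0): return least_squares(lambda p:np.hypot(*(pts-p[:2]).T)-r0,pts.mean(0),loss="soft_l1",f_scale=.001).x.round(4)
m=(cv2.inRange(hsv,*BLUE)>0)&(np.hypot(P[...,0]-.525,P[...,1]-.177)<.06)
q=m&(P[...,2]>.03); z=np.nanmedian(P[q][:,2]); cn=max(cv2.findContours(q.astype(np.uint8),0,1)[0],key=len)[:,0]
print("lid z",z,fit(at_z(c,cn,z)[:,:2],.031), "plane", np.linalg.lstsq(np.c_[P[q][:,:2],np.ones(q.sum())],P[q][:,2],rcond=None)[0].round(3))
v,u=np.nonzero(m&(P[...,2]<.02)); print("ring",fit(at_z(c,np.c_[u,v],.012)[:,:2],.0405))
red=((cv2.inRange(hsv,(0,120,60),(8,255,255))|cv2.inRange(hsv,(172,120,60),(180,255,255)))>0)&(np.hypot(P[...,0]-.507,P[...,1]-.087)<.07)
print("redz",np.nanpercentile(P[red][:,2],[10,50,90]).round(4))
t=red&(P[...,2]>np.nanpercentile(P[red][:,2],90)-.004); v,u=np.nonzero(t); h=at_z(c,np.c_[u,v],np.nanmedian(P[t][:,2]))[:,:2]
r=cv2.minAreaRect(h.astype(np.float32)); b=cv2.boxPoints(r); print("bar",np.round(r[0],4),np.round(r[1],4)); d=max(b[1]-b[0],b[2]-b[1],key=np.linalg.norm); print("bar dir",np.degrees(np.arctan2(d[1],d[0])).round(1))
o=bot.get_obs(); print(o["time"],o["tool_pos"].round(4),R.from_quat(o["ee_rot"]).as_matrix().round(3).tolist())
E
python3 look2.py pics/w5.png
python3 - <<'E'
from h import *
c=bot.camera("top")
for lo,hi in(((0,120,80),(8,255,255)),((172,120,80),(180,255,255))):
    for s,ce,q,m in centres(c,lo,hi,[.5,.08],.06): print("top red",s,ce,q,at_z(c,[ce],.116)[0].round(4))
E
```

```text
lid z 0.03988081456405062 [0.5239 0.1761] plane [ 0.2    0.103 -0.078]
ring [0.5252 0.1765]
redz [0.1054 0.116  0.1172]
bar [0.5075 0.0873] [0.0198 0.0986]
bar dir -11.2
8.6 [0.5242 0.1764 0.2106] [[0.978, -0.209, -0.0], [-0.209, -0.978, 0.0], [-0.0, 0.0, -1.0]]
top red [272, 186, 12, 37, 217] [276.9 204.2] [0.505 0.084 0.116] [0.5065 0.0845 0.116 ]
```

View pics/w5.png

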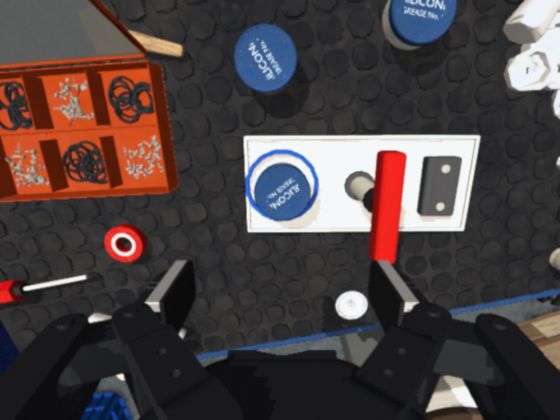

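The tin stands in the ring: its lid is at z 0.040, within 1.5 mm of the ring's centre. Next I straddle the bar, centred at (0.507, 0.087).

servo_tool --angular '[[0, 0, -0.5], [0, 0, -0.5], [0, 0, -0.5], [0, 0, -0.5], [0, 0, -0.5], [0, 0, -0.5], [0, 0, -0.5], [0, 0, -0.5], [0, 0, -0.5], [0, 0, -0.5], [0, 0, -0.5]]' --offset '[[0, 0.03, 0], [0.001, 0.06, 0], [0.0015, 0.085, 0], [0.0015, 0.0913, 0], [0.0015, 0.0913, 0.01], [0.0015, 0.0913, 0.04], [0.0015, 0.0913, 0.075], [0.0015, 0.0913, 0.105], [0.0015, 0.0913, 0.124], [0.0015, 0.0913, 0.124], [0.0015, 0.0913, 0.124]]' --fingers '[1, 1, 1, 1, 1, 1, 1, 1, 1, 1, 1]'

```text
time: 9.75
tool_pos: [0.5072, 0.0875, 0.0863]
ee_rot: [0.995, -0.1, -0.001, 0.001]
contact_force: [-0.3, 0.5, -0.4]
grip_width: 0.997
grip_force: 0.0
```

```bash
python3 look2.py pics/w6.png; python3 -c "
from h import *
a=bot.camera('side'); cv2.imwrite('pics/s6.png',cv2.resize(a['img'][150:270,200:360],(800,600),interpolation=cv2.INTER_CUBIC))"
```

```text
lid z 0.039797649569061525 [0.5249 0.1748] plane [-0.011 -0.021  0.049]
ring [0.5253 0.1758]
redz [0.1145 0.1163 0.1172]
bar [0.5163 0.0841] [0.0193 0.0806]
bar dir -11.8
9.8 [0.5077 0.0877 0.0871] [[0.98, -0.199, 0.0], [-0.199, -0.98, -0.0], [0.0, 0.0, -1.0]]
```

View pics/w6.png

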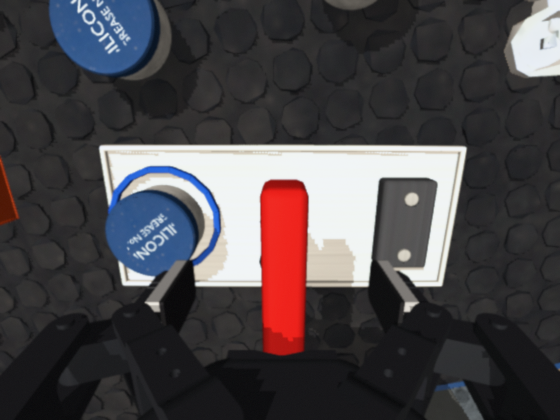

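View pics/s6.png

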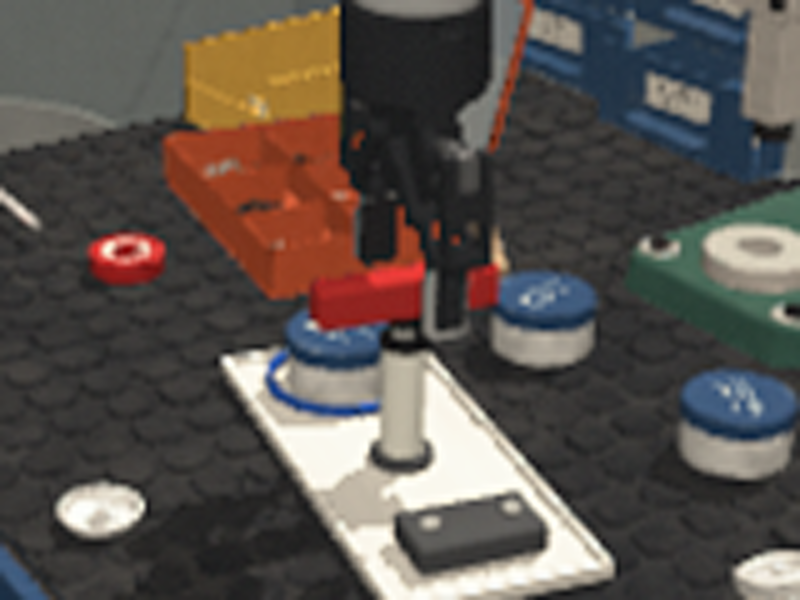

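The fingers straddle the bar evenly: bar at column 284, pads at 170 and 395. Close on it.

servo_tool --angular '[[0, 0, 0], [0, 0, 0], [0, 0, 0], [0, 0, 0], [0, 0, 0], [0, 0, 0], [0, 0, 0], [0, 0, 0], [0, 0, 0], [0, 0, 0]]' --offset '[[-0.001, 0.001, 0], [-0.001, 0.001, 0], [-0.001, 0.001, 0], [-0.001, 0.001, 0], [-0.001, 0.001, 0], [-0.001, 0.001, 0], [-0.001, 0.001, 0], [-0.001, 0.001, 0], [-0.001, 0.001, 0], [-0.001, 0.001, 0]]' --fingers '[0.6, 0.2, -0.2, -0.5, -0.8, -1, -1, -1, -1, -1]'

```text
time: 10.85
tool_pos: [0.5062, 0.0865, 0.0873]
ee_rot: [0.995, -0.101, 0.0, -0.0]
contact_force: [-1.2, 1.7, 6.7]
grip_width: 0.222
grip_force: 58.7
```

servo_tool --angular '[[0, 0, 0], [0, 0, 0], [0, 0, 0], [0, 0, 0], [0, 0, 0], [0, 0, 0], [0, 0, 0], [0, 0, 0], [0, 0, 0], [0, 0, 0], [0, 0, 0], [0, 0, 0]]' --offset '[[0, 0, -0.004], [0, 0, -0.009], [0, 0, -0.014], [0, 0, -0.019], [0, 0, -0.024], [0, 0, -0.029], [0, 0, -0.034], [0, 0, -0.038], [0, 0, -0.042], [0, 0, -0.046], [0, 0, -0.05], [0, 0, -0.054]]' --fingers '[-1, -1, -1, -1, -1, -1, -1, -1, -1, -1, -1, -1]'

```text
time: 12.05
tool_pos: [0.5058, 0.0861, 0.141]
ee_rot: [0.995, -0.101, -0.0, 0.0]
contact_force: [-0.4, -0.4, -5.5]
grip_width: 0.224
grip_force: 58.7
```

servo_tool --angular '[[0, 0, 0], [0, 0, 0], [0, 0, 0], [0, 0, 0], [0, 0, 0], [0, 0, 0], [0, 0, 0], [0, 0, 0], [0, 0, 0], [0, 0, 0], [0, 0, 0], [0, 0, 0]]' --offset '[[0, 0, -0.004], [0, 0, -0.008], [0, 0, -0.012], [0, 0, -0.016], [0, 0, -0.02], [0, 0, -0.024], [0, 0, -0.028], [0, 0, -0.032], [0, 0, -0.036], [0, 0, -0.04], [0, 0, -0.044], [0, 0, -0.048]]' --fingers '[-1, -1, -1, -1, -1, -1, -1, -1, -1, -1, -1, -1]'

```text
time: 13.25
tool_pos: [0.506, 0.0862, 0.1891]
ee_rot: [0.995, -0.101, -0.0, 0.0]
contact_force: [0.8, -0.8, -6.2]
grip_width: 0.224
grip_force: 58.7
```

```bash
cat > look3.py <<'E'
from h import *
import sys
c=bot.camera("wrist"); cv2.imwrite(sys.argv[1],c["img"]); P=cloud(c); hsv=cv2.cvtColor(c["img"],cv2.COLOR_BGR2HSV)
o=bot.get_obs(); print(o["time"],o["tool_pos"].round(4),o["contact_force"].round(2),o["moment"].round(2),o["grip_width"],o["grip_force"])
def plane(m,n):
    p=P[m]; p=p[np.isfinite(p).all(1)]
    for _ in range(4):
        a=np.linalg.lstsq(np.c_[p[:,:2]-p[:,:2].mean(0),np.ones(len(p))],p[:,2],rcond=None)[0]
        r=p[:,2]-np.c_[p[:,:2]-p[:,:2].mean(0),np.ones(len(p))]@a; p=p[np.abs(r)<max(.002,1.5*np.median(np.abs(r)))]
    print(n,"centre",p.mean(0).round(4),"tilt deg",np.degrees(np.arctan(a[:2])).round(2),len(p))
near=(np.hypot(P[...,0]-.51,P[...,1]-.087)<.16)&(P[...,2]>.015)&(P[...,2]<o["tool_pos"][2]-.02)
white=(hsv[...,1]<50)&(hsv[...,2]>150); plane(near&white&(np.hypot(P[...,0]-.507,P[...,1]-.087)>.03),"floor")
plane(near&(cv2.inRange(hsv,*BLUE)>0),"blue")
E
python3 look3.py pics/w7.png
```

```text
13.3 [0.5063 0.0863 0.1898] [ 0.97  0.24 -4.94] [ 0.04 -0.13  0.02] 0.22118977690460412 58.8016140460968
floor centre [0.5142 0.0719 0.0648] tilt deg [-0.13 -0.  ] 16772
blue centre [0.5775 0.1393 0.0662] tilt deg [-25.72  -0.74] 1894
```

servo_tool --angular '[[0, 0, 0], [0, 0, 0], [0, 0, 0], [0, 0, 0], [0, 0, 0], [0, 0, 0], [0, 0, 0], [0, 0, 0], [0, 0, 0], [0, 0, 0], [0, 0, 0], [0, 0, 0]]' --offset '[[0, 0, -0.006], [0, 0, -0.012], [0, 0, -0.018], [0, 0, -0.024], [0, 0, -0.03], [0, 0, -0.036], [0, 0, -0.042], [0, 0, -0.047], [0, 0, -0.052], [0, 0, -0.056], [0, 0, -0.059], [0, 0, -0.061]]' --fingers '[-1, -1, -1, -1, -1, -1, -1, -1, -1, -1, -1, -1]'

```text
time: 14.5
tool_pos: [0.506, 0.0862, 0.25]
ee_rot: [0.995, -0.101, 0.0, -0.0]
contact_force: [1.2, -0.2, -6.2]
grip_width: 0.219
grip_force: 58.8
```

servo_tool --angular '[[0, 0, 0], [0, 0, 0], [0, 0, 0], [0, 0, 0], [0, 0, 0], [0, 0, 0], [0, 0, 0], [0, 0, 0], [0, 0, 0], [0, 0, 0], [0, 0, 0], [0, 0, 0]]' --offset '[[0, 0, 0], [0, 0, 0], [0, 0, 0], [0, 0, 0], [0, 0, 0], [0, 0, 0], [0, 0, 0], [0, 0, 0], [0, 0, 0], [0, 0, 0], [0, 0, 0], [0, 0, 0]]' --fingers '[-1, -1, -1, -1, -1, -1, -1, -1, -1, -1, -1, -1]'

```text
time: 15.7
tool_pos: [0.506, 0.0863, 0.2498]
ee_rot: [0.995, -0.101, 0.0, -0.0]
contact_force: [-0.4, -0.2, -5.8]
grip_width: 0.222
grip_force: 58.8
```

servo_tool --angular '[[0, 0, 0], [0, 0, 0], [0, 0, 0], [0, 0, 0], [0, 0, 0], [0, 0, 0], [0, 0, 0], [0, 0, 0], [0, 0, 0], [0, 0, 0], [0, 0, 0], [0, 0, 0]]' --offset '[[0, 0, 0], [0, 0, 0], [0, 0, 0], [0, 0, 0], [0, 0, 0], [0, 0, 0], [0, 0, 0], [0, 0, 0], [0, 0, 0], [0, 0, 0], [0, 0, 0], [0, 0, 0]]' --fingers '[-1, -1, -1, -1, -1, -1, -1, -1, -1, -1, -1, -1]'

```text
time: 16.9
tool_pos: [0.506, 0.0862, 0.2498]
ee_rot: [0.995, -0.101, 0.0, -0.0]
contact_force: [0.6, 0.2, -6.0]
grip_width: 0.221
grip_force: 58.8
```

```bash
python3 look3.py pics/w8.png; python3 look3.py pics/w9.png; python3 -c "
from h import *
a=bot.camera('side'); cv2.imwrite('pics/s8.png',np.hstack([cv2.resize(cv2.imread('pics/w9.png'),(400,300)),cv2.resize(a['img'][110:260,200:400],(400,300))]))"
```

```text
16.95 [0.506  0.0863 0.2498] [ 0.86  0.29 -4.65] [-0.07  0.02  0.03] 0.2222418107622056 58.80441963672638
floor centre [0.5144 0.0719 0.1262] tilt deg [-0.13 -0.02] 16584
blue centre [0.5542 0.1437 0.1261] tilt deg [-40.32   5.95] 1643
17.0 [0.506  0.0862 0.2498] [-0.48  0.4  -5.92] [-0.05  0.03 -0.03] 0.22011114591442543 58.80460560321808
floor centre [0.5141 0.0716 0.1262] tilt deg [-0.13 -0.02] 16689
blue centre [0.5544 0.144  0.1261] tilt deg [-40.31   5.94] 1697
```

View pics/s8.png

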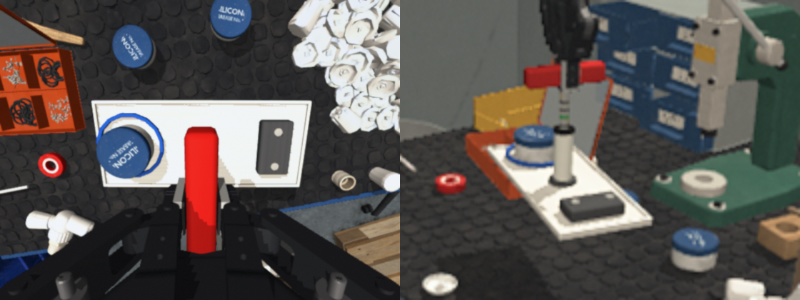

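The tray hangs level and steady with its underside at 0.120 m. The gauge reads about 42 mm and the tin still stands in the ring.

```bash
python3 -c "
from rig import bot
print(bot.sign_off())"
```

```text
the job is handed in; nothing more can be done
None
```

I handed the job in at about 17 s: the leftmost tin stands in the ring, and the tray hangs by the red handle, level and steady, about 12 cm above the bench with the gauge reading about 42 mm; the judge's result was not shown.

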